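# Load the blue-capped vial rack into the autosampler dock

### The arm

A 6-joint arm with a two-finger parallel gripper is mounted at the origin on the work surface. World frame = base frame: x ahead of the robot, y to its left, z up, the work surface at z = 0. Lengths are in m, angles in rad, forces in N, time in s.
With the tool pointing down it reaches from about 0.35 to 0.775 m from the base axis. Payload 5.5 kg.
Tool frame: the origin (TCP) lies on the centre line of the jaws, within the pads' length; the fingertips stand 8 mm ahead of it and the grasp point (between the pads) lies 11 mm behind it; y points along the fingers, x is the direction in which the jaws open and shut, and the axes are right-handed (so a half turn about y gives the same grasp; the last joint's range is limited). The gripper opens to 85 mm and grips with 20 to 120 N. Pads are 22 mm wide; open, the fingers measure 114 mm over their backs; the gripper's body (76 mm by 85 mm) begins 54 mm behind the grasp point. The pads swing forward as they close: fully open they stand 13 mm farther back than shut.
Start: joints at [-1.398, 0.313, 0.046, 1.304, 0, 1.431], TCP at [0.177, -0.547, 0.239] pointing down, gripper open.
Joint ranges: [-2.76, 2.76], [-0.86, 1.69], [-1.03, 1.26], [-2.2, 2.34], [-1.47, 1.5], [-3.14, 3.14]. Speed limits (rad/s): [2.57, 2.57, 3.14, 3.14, 3.14, 3.14].

### API

Orientations are given as a unit quaternion [w, x, y, z].
In Python, from workcell import get_state, read_camera, camera_params, hand_in, search_frame, landmark_of gives the robot as it stands.
- The arm moves only by the shell command python3 -m pendant 'ROWS' [OPENING] [FORCE]. ROWS is a JSON object of lists of equal length, an entry for each row: "offset": the shift along the tool's x, y, z in cm, a list of three; "twist": the turn about the tool's y in degrees. In form: {"offset": [[dx, dy, dz], ...], "twist": [twist, ...]}. A call has 1 to 20 rows; each row shifts and turns the pose as measured when the row begins, along the tool's axes as they then stand; what a row does not reach is not made up. A row lasts 1/10 s, in which the tool goes at most 50 mm and 8.59 degrees, less where a joint would pass 70% of its speed; a pose out of reach is approached as far as the arm can. A call with a gripper value outside its range is refused whole. OPENING is the opening, from 0 (shut) to 1 (fully open), set as the call begins (- or left out, the last holds). The fingers move at their own pace and stop on an object; FORCE is the grip in N (left out, the last holds). Time passes only in rows, so rows that do not move let the fingers close. It gives the time, the measured TCP pose, the force and the opening at its end, in the units of the state.
- get_state(): the state, without advancing time (a new reading comes with each control period).
- read_camera(name): name is "side" or "top" or "wrist"; returns the picture (420x560x3 uint8, red, green, blue); there is no depth.
- camera_params(name): a dict with "fx", "fy", "cx", "cy" (pixels), "position" and "attitude" of the camera in the world. Camera axes: x right, y up, looking along -z (the intrinsics and any distortion apply to the point x, -y, -z); pixel columns grow to the right and rows downward; lengths in m; the calibration is good to about 2 mm. A picture is of the moment at which its call begins: read the wrist's pose just before it. camera_params takes no time and is no camera call; for the wrist camera it gives the pose at the moment of the call.
- hand_in(): hands the job in, once; it reports no verdict.
Trained networks look in the newest picture that a camera, given by its name, has taken for a name from the list of things; names that differ only in an ending like _2 or _b are one class to them, and where a whole thing is asked for, a point or a joint stands for the part that bears it (a point fixed in the world has none). Each returns a list of dicts, best first, with "confidence" (0 to 1); they miss things now and then, are a little off and sometimes report something else, mostly with a low value. They report only what shows in the picture. A call takes as long as a camera call.
- search_frame(camera, target): "xyz" ([x, y, z] in m, in the coordinates of the camera as it stood for that picture, good to about 4 mm: the middle of the surface that is visible of it).
- landmark_of(camera, target): "xyz" ([x, y, z] in m, in the coordinates of the camera as it stood for that picture, good to about 4 mm: a listed point, or the origin of a listed thing).
The state is a dict: "clock": time; "joint_pos": joint angles; "qvel": joint speeds; "tau": joint torques, N m; "tcp_pos": TCP position; "orientation": TCP orientation; "wrist_force": force on the tool from outside, world axes, zero at the start; "ft_torque": the same for the moment, N m; "finger_gap": finger opening in m.
Only numpy, scipy, OpenCV 4.12 (cv2) and the standard library are available. Lean on these libraries where they do the work, as an engineer would, in place of code of your own. Each camera call takes 0.05 s, during which the arm holds its last target.

### The job

Load the rack of blue-capped vials into the white loading dock: pick it up by its handle, keep it upright, lower it inside the dock's lips until it presses the orange switch lever down, and only then let go, so that it stays flat on the dock's platform with the lever held down. Leave the rack of red-capped vials where it is.

Things in the scene. Friction and masses are not known exactly. Their poses are not given: they have to be found in the camera images.
- rack_blue_center (a point): Centre, half-way up (45 mm over its underside), of the loose rack of BLUE-capped vials, 0.3 kg: grey block 110 (x) by 70 (y) by 30 mm high, vial caps up to 44 mm over the underside, and a black upright handle plate at its middle, 60 long (x), 12 thick (y), its top 90 mm over the underside. Grip the plate across its thickness, above the caps: 10 to 40 mm above this point. z up.
- rack_red_center (a point): Centre, half-way up, of the loose rack of RED-capped vials: same sizes and axes, only the caps differ. Not to be moved.
- dock_seat (a point): Centre of the platform of the white dock fixed on the bench; platform top 20 mm over the bench. A lip 8 mm high encloses a pocket of 134 (x) by 94 mm (y): 12 mm of play all round the rack, whose x lies along this x, either way round. z up. The seated rack's centre point is 45 mm above this point. The switch lever is in a slot at the +x end of the platform.
- presence_lever (a joint): Hinged switch lever of the dock, rad: 0 raised by its spring, 0.31 pressed level with the platform, 0.34 stop. Its orange roller (22 mm wide, 10 mm thick) is 36 mm from the seat's centre along +x and rises 14 mm over the platform; its hinge is at 80 mm. An orange flag behind the hinge rises as it is pressed. 0.6 N on the roller holds it down: the rack's weight is enough.

How it is judged:
On the way:
1. the blue-capped rack, still in the grip, is lowered onto the lever (lever past 0.1 rad) (value of joint presence_lever above 0.1 rad and horizontal distance between rack_blue_center and dock_seat below 0.025 m and contact force between the fingers and rack_blue above 1 N), for 0.05 s.
At the end, for the whole second after the job is handed in: The blue-capped rack is released, still and flat (3 degrees) on the dock platform inside the lips (centre within 20 mm of the seat centre in plan, 41 to 49 mm above it, aligned within 17 degrees), the lever held past 0.25 rad; the red-capped rack is within 30 mm of its start (value of joint presence_lever above 0.25 rad and horizontal distance between rack_blue_center and dock_seat below 0.02 m and z of rack_blue_center in the frame of dock_seat between 0.041 and 0.049 m and angle between the x axis of rack_blue_center and the x axis of dock_seat, either way round below 0.3 rad and angle between rack_blue_center's own z axis and vertical below 0.06 rad and linear speed of rack_blue below 0.02 m/s and distance of rack_red_center from where it was at the start of the episode below 0.03 m); the robot touches nothing.
It fails at once if the red-capped rack is moved more than 30 mm (distance of rack_red_center from where it was at the start of the episode above 0.03 m).
It fails at once if the blue-capped rack is tipped more than 35 degrees (angle between rack_blue_center's own z axis and vertical above 0.61 rad).
It also fails if it takes over 34 s, if anything falls off the work surface, if the arm or the gripper's body presses on something with over 40 N, if the wrist force passes 120 N, or if a joint passes its speed limit or range.

## Working session

There is one attempt and no reset: what is moved stays moved. The work goes in short steps, Python scripts to look and compute and a shell command to move; the robot and the scene stay as the last step left them, time stands still between calls to the robot, and variables do not carry over. Pictures are saved under pics/ and viewed, and the job is handed in when it is done.

```bash
mkdir -p pics; ls; cat > h.py <<'E'
import numpy as np, cv2
from scipy.spatial.transform import Rotation as R
from workcell import *
def Rq(q): return R.from_quat([q[1],q[2],q[3],q[0]]).as_matrix()
def save(cam,name):
    p=camera_params(cam); im=read_camera(cam); cv2.imwrite('pics/'+name,im[:,:,::-1]); return p,im
def att(p):
    a=np.array(p["attitude"],float)
    return a if a.shape==(3,3) else Rq(a)
def toW(p,xyz): return att(p)@np.array(xyz)+np.array(p["position"])
E
python3 - <<'E'
from h import *
s=get_state(); print({k:np.round(v,3).tolist() for k,v in s.items()})
for c in ["top","side"]:
    p,im=save(c,c+'0.png'); print(c,p)
    for t in ["rack_blue_center","rack_red_center","dock_seat"]:
        for d in landmark_of(c,t)[:2]: print(t,round(d["confidence"],2),np.round(toW(p,d["xyz"]),3))
E
```

```text
pics
{'clock': 0.0, 'joint_pos': [-1.398, 0.314, 0.045, 1.304, -0.0, 1.431], 'qvel': [-0.001, -0.001, 0.0, 0.001, -0.002, 0.003], 'tau': [0.0, -48.063, 29.853, 0.019, -0.0, -0.0], 'tcp_pos': [0.177, -0.547, 0.238], 'orientation': [0.572, -0.571, 0.416, -0.416], 'wrist_force': [-0.589, 0.1, 0.509], 'ft_torque': [-0.044, -0.009, 0.029], 'finger_gap': 0.086}
top {'fx': 540.0709180206251, 'fy': 540.0709180206251, 'cx': 272.8856393656918, 'cy': 206.52179326983926, 'position': array([ 0.39677886, -0.00311091,  1.21754064]), 'attitude': array([-0.70270971, -0.05000005,  0.05540055,  0.70755201])}
rack_blue_center 0.58 [0.485 0.042 0.043]
rack_red_center 0.66 [0.487 0.242 0.047]
dock_seat 0.88 [ 0.5   -0.221  0.023]
side {'fx': 498.88780329111887, 'fy': 498.88780329111887, 'cx': 283.6589544660453, 'cy': 210.84558051910452, 'position': array([0.3100372 , 0.90766877, 0.61110096]), 'attitude': array([-0.11343128, -0.07301357,  0.49180073,  0.8601944 ])}
rack_blue_center 0.72 [0.482 0.037 0.043]
rack_red_center 0.92 [0.488 0.241 0.046]
dock_seat 0.61 [ 0.501 -0.215  0.019]
```

View pics/top0.png

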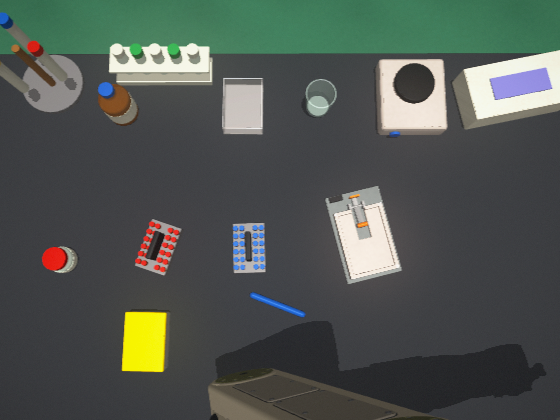

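View pics/side0.png

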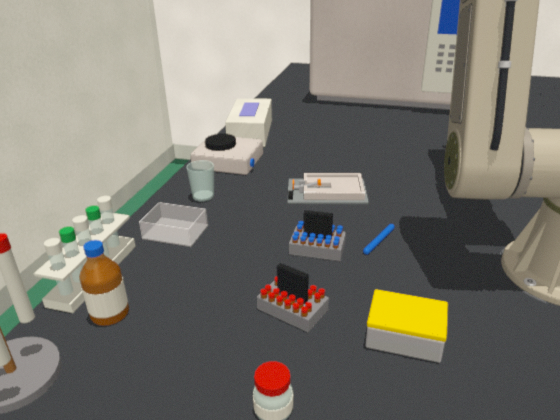

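```bash
cat >> h.py <<'E'
def ray(p,uv,z):
    uv=np.atleast_2d(uv).astype(float); A=att(p); o=np.array(p["position"])
    d=np.c_[(uv[:,0]-p["cx"])/p["fx"],-(uv[:,1]-p["cy"])/p["fy"],-np.ones(len(uv))]@A.T
    return o+d*((z-o[2])/d[:,2])[:,None]
def proj(p,X):
    c=(np.atleast_2d(X)-p["position"])@att(p); return np.c_[p["cx"]+p["fx"]*c[:,0]/-c[:,2],p["cy"]-p["fy"]*c[:,1]/-c[:,2]]
E
python3 - <<'E'
from h import *
p=camera_params("top"); im=cv2.imread('pics/top0.png'); b,g,r=[im[:,:,i].astype(int) for i in range(3)]
m=(b>150)&(b-r>60); m[:215]=0; m[280:]=0; m[:,:225]=0; m[:,275:]=0
ys,xs=np.nonzero(m); W=ray(p,np.c_[xs,ys],0.042)[:,:2]
rc=cv2.minAreaRect((W*1000).astype(np.float32)); print("caps",rc, W.mean(0))
cv2.imwrite('pics/z.png',cv2.resize(im[180:300,220:410],None,fx=4,fy=4,interpolation=cv2.INTER_CUBIC))
# handle dark
sub=im[225:272,234:266].max(2)<60
ys,xs=np.nonzero(sub); W=ray(p,np.c_[xs+234,ys+225],0.09)[:,:2]; print("handle",cv2.minAreaRect((W*1000).astype(np.float32)),W.mean(0))
m=(im.min(2)>150).astype(np.uint8); m[:180]=0;m[290:]=0;m[:,:320]=0;m[:,405:]=0
ys,xs=np.nonzero(m); W=ray(p,np.c_[xs,ys],0.026)[:,:2]; print("dock white",cv2.minAreaRect((W*1000).astype(np.float32)))
E
```

```text
caps ((485.15869140625, 40.971763610839844), (95.78176879882812, 67.37472534179688), 0.20486655831336975) [0.48471174 0.04192095]
handle ((482.2193603515625, 40.631072998046875), (56.81214141845703, 11.381985664367676), 2.3131675720214844) [0.47801446 0.0380631 ]
dock white ((513.4216918945312, -211.55592346191406), (194.38441467285156, 120.65147399902344), 13.560738563537598)
```

View pics/z.png

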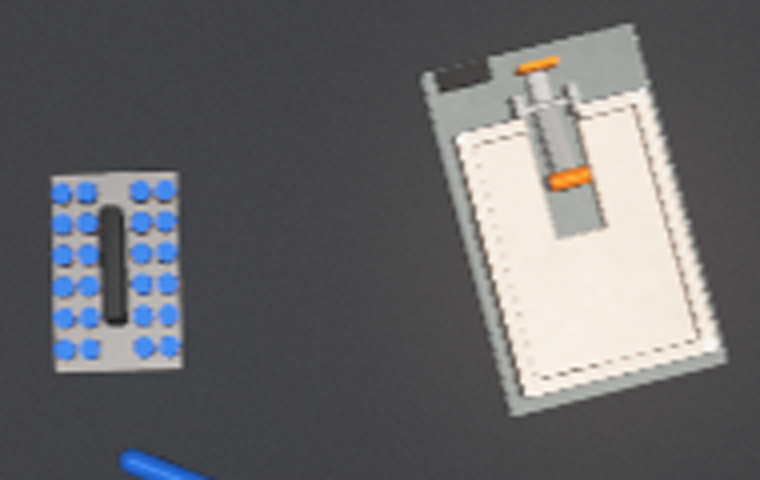

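```bash
python3 - <<'E'
from h import *
p=camera_params("top")
for nm,c,z in [("outer",[(457,135),(645,90),(718,348),(525,397)],.028),("inner",[(473,148),(636,106),(700,340),(526,380)],.02)]:
    W=ray(p,np.array(c)/4+[220,180]-.4,z)[:,:2]
    print(nm,W.round(3).tolist(),W.mean(0).round(4)); e=[W[0]-W[3],W[1]-W[2],W[0]-W[1],W[3]-W[2]]
    print([ (round(float(np.hypot(*v)),3),round(float(np.degrees(np.arctan2(v[1],v[0]))),1)) for v in e])
for cam in ["top","side"]:
  p=camera_params(cam)
  read_camera(cam)
  for t in ["rack_blue_center","rack_blue","dock_seat","presence_lever"]:
    for f in (landmark_of,search_frame):
      try:
        for d in f(cam,t)[:2]: print(cam,f.__name__,t,round(d["confidence"],2),np.round(toW(p,d["xyz"]),3))
      except Exception as e: print(t,e)
# overlay predicted geometry
im=cv2.imread('pics/top0.png');p=camera_params("top")
def box(cx,cy,yaw,l,w,z,col):
    c,s=np.cos(yaw),np.sin(yaw); P=[[cx+c*a*l/2-s*b*w/2,cy+s*a*l/2+c*b*w/2,z] for a,b in[(1,1),(1,-1),(-1,-1),(-1,1)]]
    cv2.polylines(big,[np.int32(((proj(p,P)-[220,180])+.5)*4)],True,col,1)
big=cv2.resize(im[180:300,220:410],None,fx=4,fy=4)
box(.484,.041,0.0,.11,.07,.03,(0,255,0));box(.484,.041,0.0,.06,.012,.09,(0,255,255))
box(.5,-.218,np.radians(14),.134,.094,.028,(0,0,255));box(.5,-.218,np.radians(14),.134,.094,.02,(255,0,0))
cv2.imwrite('pics/ov.png',big)
E
```

```text
outer [[0.559, -0.148], [0.584, -0.254], [0.44, -0.289], [0.415, -0.182]] [ 0.4996 -0.2184]
[(0.149, 13.1), (0.148, 13.6), (0.109, 103.1), (0.11, 103.6)]
inner [[0.553, -0.158], [0.576, -0.25], [0.445, -0.281], [0.424, -0.184]] [ 0.4996 -0.2184]
[(0.132, 11.4), (0.134, 13.2), (0.095, 104.1), (0.099, 102.4)]
top call rack_blue_center 0.64 [0.484 0.04  0.047]
top call rack_blue_center 0.84 [0.482 0.04  0.031]
rack_blue it knows: dock_seat, rack_blue_center, rack_red_center
rack_blue it knows: dock_seat, presence_lever, rack_blue_center, rack_red_center
top call dock_seat 0.77 [ 0.501 -0.223  0.021]
top call dock_seat 0.9 [ 0.517 -0.213  0.022]
presence_lever it knows: dock_seat, rack_blue_center, rack_red_center
top call presence_lever 0.51 [ 0.561 -0.198  0.029]
side call rack_blue_center 0.87 [0.483 0.039 0.04 ]
side call rack_blue_center 0.86 [0.48  0.056 0.038]
rack_blue it knows: dock_seat, rack_blue_center, rack_red_center
rack_blue it knows: dock_seat, presence_lever, rack_blue_center, rack_red_center
side call dock_seat 0.69 [ 0.502 -0.214  0.016]
side call dock_seat 0.87 [ 0.516 -0.191  0.018]
presence_lever it knows: dock_seat, rack_blue_center, rack_red_center
side call presence_lever 0.55 [ 0.553 -0.204  0.025]
```

View pics/ov.png

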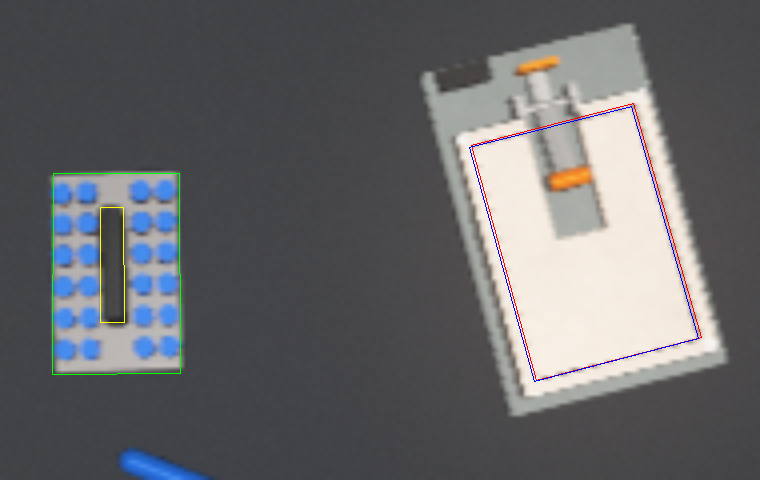

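```bash
cat >> h.py <<'E'
def plan(x,y,z,yaw_deg):
    "offset (cm) in current tool axes and twist (deg) so jaw axis is normal to rack x at yaw"
    s=get_state(); M=Rq(s["orientation"]); d=np.array([x,y,z])-s["tcp_pos"]
    a=np.radians(yaw_deg+90); t=np.array([np.cos(a),np.sin(a),0]); 
    tl=M.T@t; tw=np.degrees(np.arctan2(-tl[2],tl[0]))
    tws=[((tw+k+180)%360)-180 for k in(0,180)]
    print("clock",round(s["clock"],2),"tcp",np.round(s["tcp_pos"],4),"F",np.round(s["wrist_force"],1),"gap",round(s["finger_gap"],4),"j6",np.round(s["joint_pos"][5],2))
    print("axes",np.round(M,3).tolist()); print("offset cm",np.round(M.T@d*100,2),"twist opts",np.round(tws,1))
E
python3 -c "
from h import *
plan(.484,.041,.15,0.8)"
```

```text
clock 1.0 tcp [ 0.177  -0.5472  0.2393] F [ 0.7 -0.7  0.3] gap 0.0851 j6 1.43
axes [[0.308, 0.0, 0.951], [-0.951, -0.0, 0.308], [0.0, -1.0, -0.0]]
offset cm [-46.51   8.93  47.31] twist opts [-162.9   17.1]
```

```bash
python3 -m pendant '{"offset":[[0,0,0],[0,0,0],[-4.2,0,2.2],[-4.2,0,2.2],[-4.2,0,2.2],[-4.2,0,2.2],[-4.2,0,2.2],[-4.2,0,2.2],[-4.2,0,2.2],[-4.2,0,2.2],[-4.2,0,2.2],[-4.2,0,2.2],[-4.2,0,2.2]],"twist":[8.55,8.55,0,0,0,0,0,0,0,0,0,0,0]}' 1 60
python3 -c "
from h import *
plan(.484,.041,.15,0.8)"
```

```text
clock: 2.3
tcp_pos: [0.4245, -0.0751, 0.2385]
orientation: [-0.498, 0.497, -0.499, 0.506]
wrist_force: [0.6, -1.3, -0.6]
finger_gap: 0.0856
clock 2.3 tcp [ 0.4245 -0.0751  0.2385] F [ 0.6 -1.3 -0.6] gap 0.0856 j6 2.79
axes [[-0.01, 0.006, 1.0], [-1.0, -0.006, -0.01], [0.006, -1.0, 0.006]]
offset cm [-11.73   8.81   5.78] twist opts [178.6  -1.4]
```

```bash
python3 -m pendant '{"offset":[[-4,1,2],[-4,1.4,2],[-3.2,1.4,1.7],[-0.5,1.4,0.1],[0,1.4,0],[0,1,0],[0,0,0]],"twist":[-1.4,0,0,0,0,0,0]}' 
python3 - <<'E'
from h import *
plan(.484,.041,.11,0.8)
p,im=save("wrist","w1.png")
for t in ["rack_blue_center"]:
  for f in(landmark_of,search_frame):
    for d in f("wrist",t)[:2]: print(t,round(d["confidence"],2),np.round(toW(p,d["xyz"]),4))
print(get_state()["clock"])
E
```

```text
clock: 3.0
tcp_pos: [0.4876, 0.054, 0.1612]
orientation: [0.509, -0.505, 0.488, -0.498]
wrist_force: [0.2, 0.3, -0.1]
finger_gap: 0.0852
clock 3.0 tcp [0.4876 0.054  0.1612] F [ 0.2  0.3 -0.1] gap 0.0852 j6 3.06
axes [[0.027, 0.014, 1.0], [-1.0, -0.006, 0.028], [0.007, -1.0, 0.014]]
offset cm [ 1.26  5.12 -0.47] twist opts [-179.2    0.8]
rack_blue_center 0.71 [0.4791 0.0408 0.0484]
rack_blue_center 0.78 [0.4903 0.0444 0.0461]
3.15
```

View pics/w1.png

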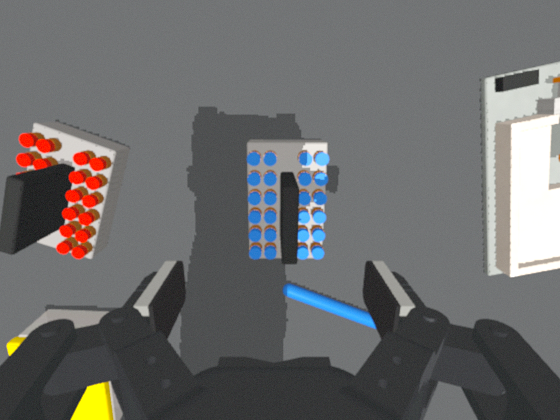

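```bash
python3 -m pendant '{"offset":[[0.7,0,-0.3],[0.6,2,-0.1],[0,2,0],[0,1,0],[0,0,0]],"twist":[0,0,0,0,0]}' 
python3 - <<'E'
from h import *
plan(.484,.041,.060,0.8)
p,im=save("wrist","w2.png")
for t in ["rack_blue_center"]:
  for f in(landmark_of,):
    for d in f("wrist",t)[:2]: print(t,round(d["confidence"],2),np.round(toW(p,d["xyz"]),4))
print(get_state()["clock"])
E
```

```text
clock: 3.65
tcp_pos: [0.4887, 0.0359, 0.1165]
orientation: [0.51, -0.501, 0.486, -0.503]
wrist_force: [-0.6, 0.8, -0.5]
finger_gap: 0.0857
clock 3.65 tcp [0.4887 0.0359 0.1165] F [-0.6  0.8 -0.5] gap 0.0857 j6 3.03
axes [[0.023, 0.026, 0.999], [-1.0, -0.008, 0.023], [0.009, -1.0, 0.026]]
offset cm [-0.57  5.63 -0.6 ] twist opts [-179.5    0.5]
rack_blue_center 0.57 [0.4822 0.0424 0.0495]
3.75
```

View pics/w2.png

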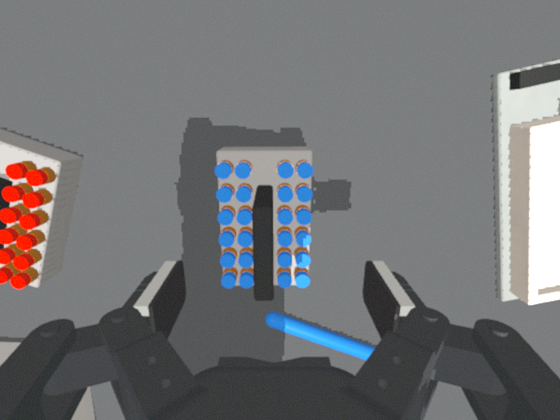

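```bash
python3 -m pendant '{"offset":[[-0.5,1.5,-0.5],[0,2,-0.1],[0,1.5,0],[0,0.5,0],[0,0,0]],"twist":[0.5,0,0,0,0]}' 
python3 - <<'E'
from h import *
plan(.484,.041,.060,0.8)
p,im=save("wrist","w3.png")
for d in landmark_of("wrist","rack_blue_center")[:1]: print(round(d["confidence"],2),np.round(toW(p,d["xyz"]),4))
plan(.484,.041,.060,0.8)
E
```

```text
clock: 4.25
tcp_pos: [0.4898, 0.0402, 0.0669]
orientation: [0.511, -0.496, 0.484, -0.508]
wrist_force: [-0.1, 0.2, 0.1]
finger_gap: 0.0855
clock 4.25 tcp [0.4898 0.0402 0.0669] F [-0.1  0.2  0.1] gap 0.0855 j6 3.05
axes [[0.014, 0.038, 0.999], [-1.0, -0.009, 0.014], [0.01, -0.999, 0.038]]
offset cm [-0.1   0.66 -0.61] twist opts [-180.    0.]
0.8 [0.4817 0.0429 0.0496]
clock 4.35 tcp [0.4904 0.0401 0.0675] F [0.3 0.1 0. ] gap 0.0856 j6 3.05
axes [[0.014, 0.039, 0.999], [-1.0, -0.009, 0.014], [0.01, -0.999, 0.039]]
offset cm [-0.1   0.73 -0.67] twist opts [-180.    0.]
```

View pics/w3.png

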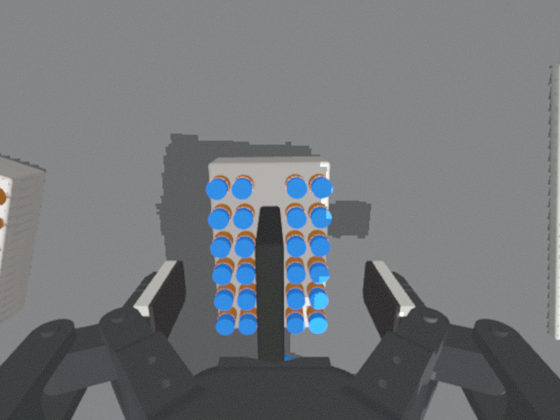

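```bash
python3 -m pendant '{"offset":[[-0.1,0.8,-1],[0,0,0]],"twist":[0,0]}' 
python3 - <<'E'
from h import *
plan(.484,.041,.060,0.8)
E
```

```text
clock: 4.55
tcp_pos: [0.4822, 0.0408, 0.061]
orientation: [0.512, -0.495, 0.483, -0.509]
wrist_force: [-0.1, 1.0, 0.2]
finger_gap: 0.0856
clock 4.55 tcp [0.4822 0.0408 0.061 ] F [-0.1  1.   0.2] gap 0.0856 j6 3.05
axes [[0.014, 0.043, 0.999], [-1.0, -0.009, 0.014], [0.01, -0.999, 0.042]]
offset cm [-0.02  0.1   0.18] twist opts [-180.    0.]
```

```bash
python3 -m pendant '{"offset":[[0,0,0],[0,0,0],[0,0,0],[0,0,0],[0,0,0],[0,0,0]],"twist":[0,0,0,0,0,0]}' 0 60
python3 - <<'E'
from h import *
plan(.484,.041,.060,0.8)
E
```

```text
clock: 5.15
tcp_pos: [0.4855, 0.0407, 0.0639]
orientation: [0.513, -0.494, 0.482, -0.511]
wrist_force: [0.2, 0.1, -3.2]
finger_gap: 0.0113
clock 5.15 tcp [0.4855 0.0407 0.0639] F [ 0.2  0.1 -3.2] gap 0.0113 j6 3.05
axes [[0.014, 0.048, 0.999], [-1.0, -0.009, 0.014], [0.01, -0.999, 0.048]]
offset cm [-0.04  0.38 -0.17] twist opts [-180.    0.]
```

```bash
python3 -m pendant '{"offset":[[0,-2,0],[0,-3,0],[0,-2,0],[2,0,0],[4,0,0],[4.5,0,0],[4.5,0,0],[4.5,0,0],[4,0,0],[1.5,0,0]],"twist":[0,0,0,0,0,0,0,-3,-6,-3.7]}' 
python3 - <<'E'
from h import *
plan(.4995,-.2183,.125,13.5)
E
```

```text
clock: 6.15
tcp_pos: [0.4854, -0.2137, 0.133]
orientation: [0.564, -0.553, 0.422, -0.444]
wrist_force: [-0.2, 0.3, -3.2]
finger_gap: 0.0113
clock 6.15 tcp [ 0.4854 -0.2137  0.133 ] F [-0.2  0.3 -3.2] gap 0.0113 j6 2.32
axes [[0.249, 0.035, 0.968], [-0.968, -0.007, 0.249], [0.015, -0.999, 0.032]]
offset cm [0.78 0.85 1.22] twist opts [-179.1    0.9]
```

```bash
python3 -m pendant '{"offset":[[0.8,0.5,1.2],[0,0,0]],"twist":[0.5,0]}' 
python3 - <<'E'
from h import *
plan(.4995,-.2183,.125,13.5)
ps=[];
for c in ["wrist","top","side"]:
    p,im=save(c,c+"4.png")
    for t in ["rack_blue_center","dock_seat"]:
      for d in landmark_of(c,t)[:1]: print(c,t,round(d["confidence"],2),np.round(toW(p,d["xyz"]),4))
a=cv2.imread('pics/top4.png')[170:300,300:430];b=cv2.imread('pics/side4.png')[100:230,250:400]
cv2.imwrite('pics/c4.png',np.hstack([cv2.resize(a,(400,400)),cv2.resize(b,(400,400))]))
plan(.4995,-.2183,.125,13.5)
E
```

```text
clock: 6.35
tcp_pos: [0.4985, -0.2222, 0.127]
orientation: [0.561, -0.55, 0.426, -0.447]
wrist_force: [-0.0, 0.0, -4.0]
finger_gap: 0.0112
clock 6.35 tcp [ 0.4985 -0.2222  0.127 ] F [-0.  0. -4.] gap 0.0112 j6 2.33
axes [[0.236, 0.033, 0.971], [-0.972, -0.007, 0.237], [0.014, -0.999, 0.031]]
offset cm [-0.36  0.2   0.18] twist opts [-179.8    0.2]
top rack_blue_center 0.76 [ 0.4956 -0.2215  0.1092]
top dock_seat 0.63 [ 0.5024 -0.2217  0.0206]
side rack_blue_center 0.87 [ 0.4945 -0.2231  0.1066]
side dock_seat 0.82 [ 0.505  -0.2181  0.0204]
clock 6.8 tcp [ 0.4979 -0.2203  0.1283] F [ 0.  -0.2 -2.6] gap 0.0112 j6 2.33
axes [[0.239, 0.034, 0.971], [-0.971, -0.007, 0.239], [0.015, -0.999, 0.031]]
offset cm [-0.16  0.34  0.19] twist opts [-179.7    0.3]
```

View pics/c4.png

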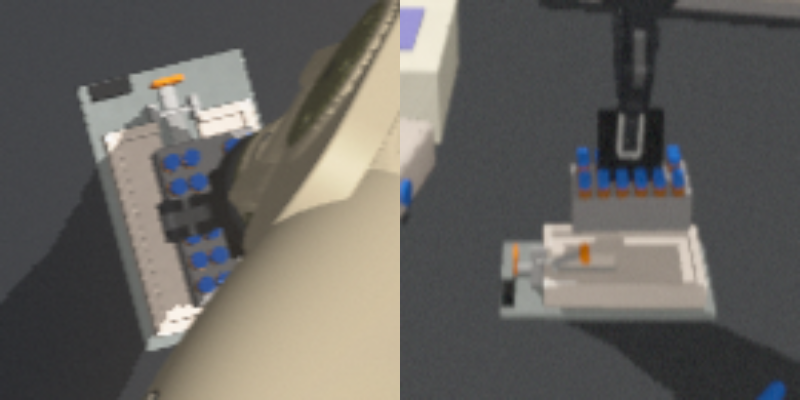

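View pics/wrist4.png

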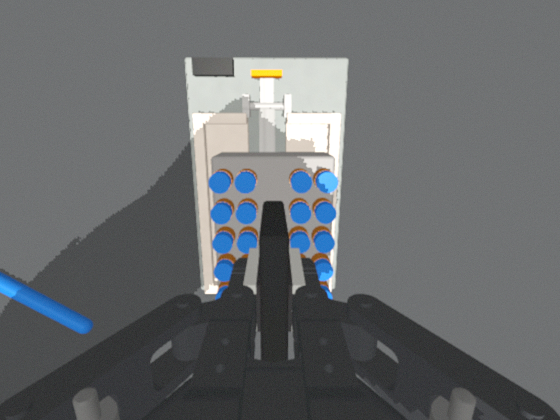

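```bash
python3 -m pendant '{"offset":[[-0.2,1,0.5],[0,1.2,0],[0,0,0]],"twist":[0.3,0,0]}' 
python3 - <<'E'
from h import *
plan(.503,-.2185,.086,13.5)
for c in ["side","top"]:
    p,im=save(c,c+"5.png")
    for t in ["rack_blue_center","dock_seat"]:
      for d in landmark_of(c,t)[:1]: print(c,t,round(d["confidence"],2),np.round(toW(p,d["xyz"]),4))
a=cv2.imread('pics/top5.png')[170:300,300:430];b=cv2.imread('pics/side5.png')[120:220,270:380]
cv2.imwrite('pics/c5.png',np.hstack([cv2.resize(a,(400,400)),cv2.resize(b,(400,400))]))
E
```

```text
clock: 7.1
tcp_pos: [0.5036, -0.2164, 0.1051]
orientation: [0.561, -0.55, 0.426, -0.449]
wrist_force: [-1.0, 0.3, -3.6]
finger_gap: 0.011
clock 7.1 tcp [ 0.5036 -0.2164  0.1051] F [-1.   0.3 -3.6] gap 0.011 j6 2.35
axes [[0.234, 0.035, 0.972], [-0.972, -0.007, 0.235], [0.015, -0.999, 0.032]]
offset cm [ 0.16  1.91 -0.17] twist opts [-1.799e+02  1.000e-01]
side rack_blue_center 0.91 [ 0.5005 -0.2168  0.0849]
side dock_seat 0.85 [ 0.5037 -0.2165  0.0157]
top rack_blue_center 0.97 [ 0.5034 -0.2181  0.0891]
top dock_seat 0.8 [ 0.5022 -0.2181  0.0219]
```

View pics/c5.png

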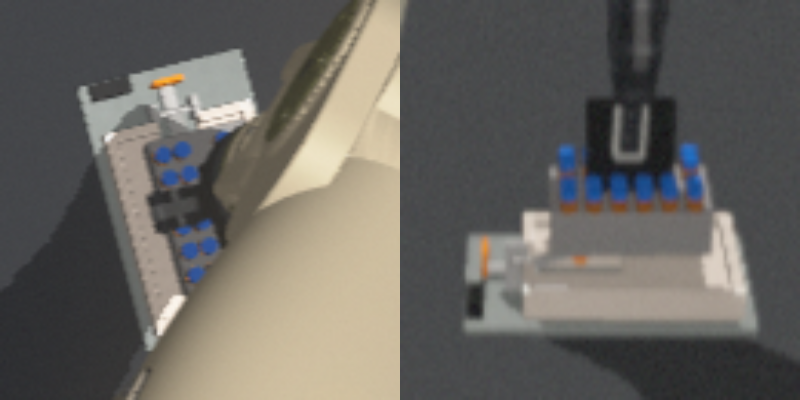

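```bash
python3 -m pendant '{"offset":[[0.1,0.8,-0.2],[0,0.6,0],[0,0.5,0]],"twist":[0,0,0]}' 
python3 -c "
from h import *
plan(.502,-.2185,.086,13.5)"
```

```text
clock: 7.7
tcp_pos: [0.5046, -0.2202, 0.0887]
orientation: [0.561, -0.549, 0.424, -0.451]
wrist_force: [0.2, 0.2, -2.7]
finger_gap: 0.0109
clock 7.7 tcp [ 0.5046 -0.2202  0.0887] F [ 0.2  0.2 -2.7] gap 0.0109 j6 2.34
axes [[0.233, 0.04, 0.972], [-0.972, -0.011, 0.234], [0.02, -0.999, 0.037]]
offset cm [-0.23  0.25 -0.22] twist opts [-180.    0.]
```

Force still equals the rack weight (lever takes up to 0.6 N). Small steps on, until contact.

```bash
python3 -m pendant '{"offset":[[-0.2,0.4,-0.4],[0,0.3,-0.1]],"twist":[0,0]}' 
python3 - <<'E'
from h import *
plan(.502,-.2185,.086,13.5)
p,im=save("side","s6.png")
for t in ["rack_blue_center","dock_seat"]:
  for d in landmark_of("side",t)[:1]: print(t,round(d["confidence"],2),np.round(toW(p,d["xyz"]),4))
b=cv2.imread('pics/s6.png')[120:220,270:390]
cv2.imwrite('pics/c6.png',cv2.resize(b,(720,600)))
E
```

```text
clock: 7.9
tcp_pos: [0.5009, -0.2207, 0.0837]
orientation: [0.561, -0.549, 0.422, -0.453]
wrist_force: [-9.1, 3.1, 38.0]
finger_gap: 0.0116
clock 7.9 tcp [ 0.5009 -0.2207  0.0837] F [-9.1  3.1 38. ] gap 0.0116 j6 2.34
axes [[0.233, 0.045, 0.972], [-0.972, -0.013, 0.233], [0.023, -0.999, 0.04]]
offset cm [-0.18 -0.22  0.16] twist opts [-180.    0.]
rack_blue_center 0.9 [ 0.4954 -0.2236  0.0619]
```

View pics/c6.png

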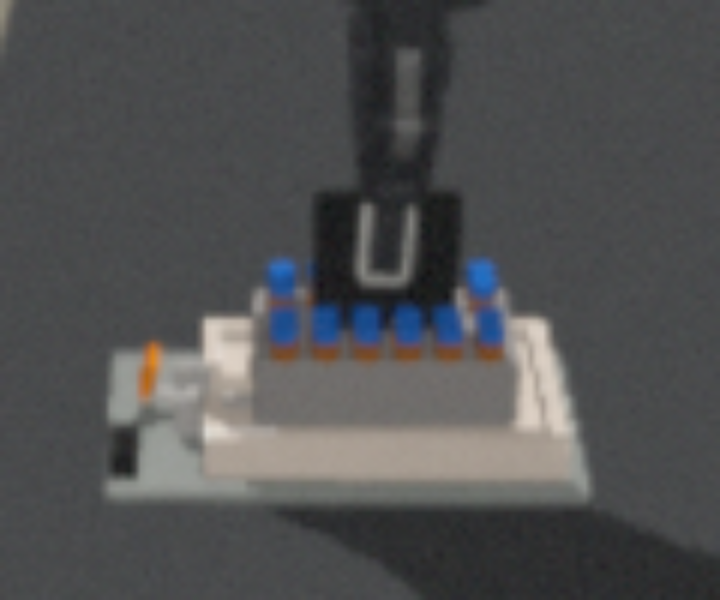

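```bash
python3 -m pendant '{"offset":[[0,0.05,0]],"twist":[0]}'
python3 -m pendant '{"offset":[[0,0,0],[0,0,0],[0,0,0]],"twist":[0,0,0]}' 0.45
python3 -c "
from h import *
plan(.502,-.2185,.086,13.5)"
```

```text
clock: 8.15
tcp_pos: [0.501, -0.22, 0.0846]
orientation: [0.562, -0.549, 0.422, -0.453]
wrist_force: [-0.0, 1.1, -3.4]
finger_gap: 0.011
clock: 8.45
tcp_pos: [0.5013, -0.2206, 0.0852]
orientation: [0.562, -0.549, 0.421, -0.454]
wrist_force: [0.5, -0.8, -0.4]
finger_gap: 0.0384
clock 8.45 tcp [ 0.5013 -0.2206  0.0852] F [ 0.5 -0.8 -0.4] gap 0.0384 j6 2.34
axes [[0.233, 0.048, 0.971], [-0.972, -0.014, 0.234], [0.025, -0.999, 0.043]]
offset cm [-0.18 -0.08  0.12] twist opts [-180.    0.]
```

```bash
python3 -m pendant '{"offset":[[0,-1,0],[0,-3,0],[0,-4,0],[0,-4,0],[4,0,0],[4,0,0],[4,0,0],[4,0,0],[0,0,0]],"twist":[0,0,0,0,0,0,0,0,0]}'
python3 - <<'E'
from h import *
for c in ["side","top"]:
    p,im=save(c,c+"7.png")
    for t in ["rack_blue_center","dock_seat","rack_red_center"]:
      for d in landmark_of(c,t)[:1]: print(c,t,round(d["confidence"],2),np.round(toW(p,d["xyz"]),4))
s=get_state();print(s["clock"],s["finger_gap"],np.round(s["tcp_pos"],3),np.abs(s["qvel"]).max())
im=cv2.imread('pics/top7.png');p=camera_params("top")
big=cv2.resize(im[180:290,310:420],None,fx=4,fy=4,interpolation=cv2.INTER_CUBIC)
b=cv2.imread('pics/side7.png')[120:220,270:390]
cv2.imwrite('pics/c7.png',np.hstack([cv2.resize(big,(360,360)),cv2.resize(b,(432,360))]))
E
```

```text
clock: 9.35
tcp_pos: [0.5336, -0.3786, 0.2185]
orientation: [0.562, -0.55, 0.419, -0.454]
wrist_force: [-0.3, 0.1, -0.4]
finger_gap: 0.0384
side rack_blue_center 0.89 [ 0.4995 -0.2232  0.0619]
side dock_seat 0.56 [ 0.5021 -0.2172  0.0188]
side rack_red_center 0.91 [0.4894 0.2388 0.0499]
top rack_blue_center 0.58 [ 0.5002 -0.2217  0.065 ]
top dock_seat 0.63 [ 0.4987 -0.2159  0.0217]
top rack_red_center 0.7 [0.4866 0.2434 0.0438]
9.75 0.038121936749908894 [ 0.533 -0.372  0.219] 0.004760244466383047
```

View pics/c7.png

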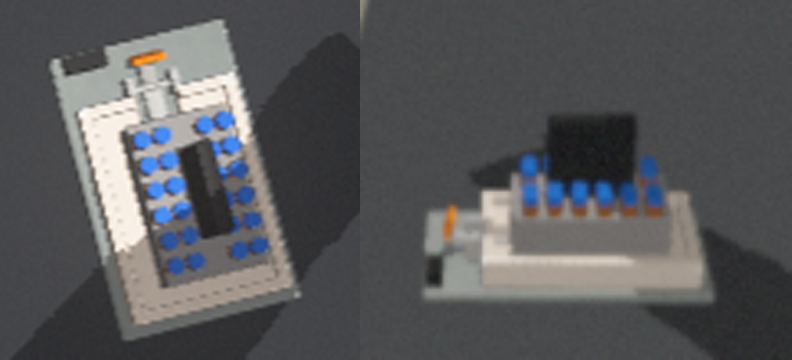

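```bash
python3 - <<'E'
from h import *
p=camera_params("top"); im=cv2.imread('pics/top7.png')
big=cv2.resize(im[180:290,310:420],None,fx=5,fy=5)
def box(cx,cy,yaw,l,w,z,col):
    c,s=np.cos(yaw),np.sin(yaw); P=[[cx+c*a*l/2-s*b*w/2,cy+s*a*l/2+c*b*w/2,z] for a,b in[(1,1),(1,-1),(-1,-1),(-1,1)]]
    cv2.polylines(big,[np.int32(((proj(p,P)-[310,180])+.5)*5)],True,col,1)
y=np.radians(13.3)
box(.499,-.222,y,.11,.07,.05,(0,255,0));box(.499,-.222,y,.06,.012,.11,(0,255,255))
box(.4995,-.2183,np.radians(13.5),.134,.094,.028,(0,0,255))
cv2.imwrite('pics/c8.png',big)
E
```

```text
(no output)
```

View pics/c8.png

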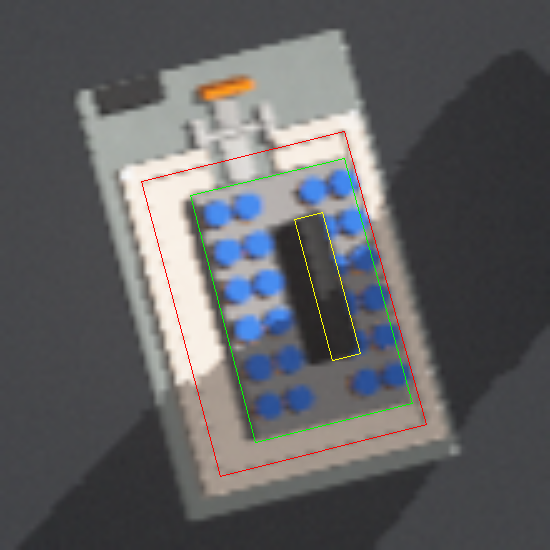

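```bash
python3 -c "
from workcell import *
print(hand_in())"
```

```text
the job is handed in; nothing more can be done
None
```

The blue-capped rack is in the dock and released, and I handed the job in at about 9.8 s; `hand_in()` reports no verdict. I gripped the rack by its handle, carried it over the dock and lowered it until the wrist force showed it had bottomed out. I then eased off, opened the gripper and moved the arm clear.

**Final checks**
- **Position:** the networks put the rack centre at about (0.500, -0.222), with the seat at about (0.4995, -0.218). That is roughly 4 to 6 mm off in plan, against the 20 mm allowed.
- **Height and angle:** the rack centre is 42 to 45 mm above the seat, against the 41 to 49 mm allowed. A predicted outline of the rack lying flat at 13.3° fits the top picture, and my measurement of the dock is 13.5°.
- **Lever:** I could not measure its angle. The roller is hidden under the seated rack and the orange flag was seen raised, so I take it as pressed.
- **Red rack:** it read the same as at the start, within network noise of about 4 mm.
- **Arm:** it was clear of everything and still when I handed in.

**Disagreements and near misses**
- **Seating force:** the wrist force briefly reached about 38 N as the rack bottomed out. The force went through the gripped rack, and I relaxed it before letting go.
- **Tool tilt:** the tool drifted up to about 3° off vertical during the moves. The final pictures show no visible tilt of the rack.

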